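# Set the water filter's throttle valve two turns open

### The arm

A 6-joint arm with a two-finger parallel gripper is mounted at the origin on a cart in front of the work surface, level with it; the furniture and walls round the work are solid. World frame = base frame: x ahead of the robot, y to its left, z up, the work surface at z = 0. Lengths are in mm, angles in rad, forces in N, time in s.
With the tool pointing down it reaches from about 350 to 775 mm from the base axis. Payload 7.3 kg.
Tool frame: the origin (TCP) lies on the centre line of the jaws, within the pads' length; the fingertips stand 17 mm ahead of it and the grasp point (between the pads) lies 2 mm behind it; z points along the fingers, y is the line along which they close (so a half turn about z gives the same grasp; the last joint's range is limited). The gripper opens to 92 mm and grips with 3 to 60 N. Pads are 19 mm wide; open, the fingers measure 130 mm over their backs; the gripper's body (75 mm by 190 mm) begins 47 mm behind the grasp point.
Start: joints at [1.154, 0.342, 1.524, -0, 1.275, -0.146], TCP at [140.423, 505.89, 243.741] pointing down, gripper open.
Joint ranges: [-2.53, 2.53], [-0.77, 2.02], [0.04, 2.7], [-1, 4.14], [0.28, 2.66], [-3.11, 3.11]. Speed limits (rad/s): [2.57, 2.57, 3.14, 3.14, 3.14, 3.14].

### API

Orientations are given as [roll, pitch, yaw] about the fixed x, y, z axes, in that order (R = Rz(yaw) Ry(pitch) Rx(roll)).
In Python, from plant import bot gives the robot as it stands. The module is installed in compiled form; this text tells all that it offers.
- The arm moves only by the shell command python3 -m pendant 'ROWS'. ROWS is JSON, a list of rows, each a list of 3 entries, a list of its own where there are three numbers: the shift along the world's x, y, z as a fraction of full scale, then the turn, a rotation vector about the world's x, y, z as a fraction of full scale, then the opening, from -1 (shut) to 1 (fully open), so that 0 is half open. In form: [[[tx, ty, tz], [rx, ry, rz], claw], ...]. A call has exactly 10 rows; each row shifts and turns the commanded pose from where the row before left it; what a row does not reach is not made up. Full scale, the value 1, is 30 mm for a shift and 0.12 rad for a turn. A row lasts 1/12 s, in which the tool goes at most 41.7 mm and 7.16 degrees, less where a joint would pass 70% of its speed; a pose out of reach is approached as far as the arm can. A call with a number of a shift or a turn outside -1 to 1 is refused whole. A call with a gripper value outside its range is refused whole. The fingers move at their own pace and stop on an object; the grip force is fixed at half the most. Time passes only in rows, so rows that do not move let the fingers close, or fill a call up. It gives the time, the measured TCP pose, the force, the opening and the grip force at its end, in the units of the state.
- bot.get_obs(): the state, without advancing time (a new reading comes with each control period).
- bot.capture(name): name is "scene" or "top" or "wrist"; returns the picture (400x640x3 uint8, blue, green, red); there is no depth.
- bot.camera_params(name): a dict with "fovy" (degrees; the focal length in pixels is half the picture's height over the tangent of half this angle, whatever the lens; pixels are square), "cx", "cy" (the principal point, pixels), "camera_from_world" (4x4, takes a point from world to camera coordinates). Camera axes: x right, y down, z forward; pixel columns grow to the right and rows downward; lengths in mm; the calibration is good to about 2 mm. The wrist camera is an equidistant fisheye: a pixel r from the principal point sees the ray r / f radians off the axis. A picture is of the moment at which its call begins: read the wrist's pose just before it. camera_params takes no time and is no camera call; for the wrist camera it gives the pose at the moment of the call.
- bot.close_job(): hands the job in; it is judged then, once.
The state is a dict: "time": time; "joint_positions": joint angles; "dq": joint speeds; "tau": joint torques, N m; "tool_pos": TCP position; "tcp_rot": TCP orientation; "contact_force": force on the tool from outside, world axes, zero at the start; "moment": the same for the moment, N m; "grip_width": finger opening in mm; "finger_force": force on a finger pad.
Only numpy, scipy, OpenCV 4.12 (cv2) and the standard library are available. Lean on these libraries where they do the work, as an engineer would, in place of code of your own. Each camera call takes 0.05 s, during which the arm holds its last target. There are 200 camera calls.

### The job

Take the plug-in handle out of its wooden stand, push its steel pin fully down through the eye in the rim of the red valve wheel, and use it to crank the valve clockwise until it closes against its stop. Then back the valve off counter-clockwise by exactly two full turns from the stop and finish there while still holding the handle: do not let go or pull it out at the end. Leave the glass, the garlic, the tin and the salt shaker where they stand.

Things in the scene. Friction and masses are not known exactly. Their poses are not given: they have to be found in the camera images.
- handle_grip (a point): centre of the grip of the loose plug-in handle (80 g), on its axis. The handle starts upright in the stand: black cylindrical grip 22 mm in diameter and 52 mm long with a red band near the top, under it a steel collar 26 mm in diameter and 5 mm thick, under that a steel pin 9 mm in diameter and 36 mm long whose last 5 mm taper to 5 mm. This point is 31 mm above the underside of the collar and 26 mm below the top. Its z points up along the handle.
- handle_tip (a point): lower end of the handle's pin, on its axis: 67 mm below handle_grip, 36 mm below the underside of the collar.
- handle: the plug-in handle as a whole; origin on its axis at the underside of the collar, z up along the handle.
- handle_stand: fixed wooden stand for the handle: foot 86 mm square and 6 mm thick, block 56 mm square and 46 mm high, a 12 mm wide hole 40 mm deep in its top, in which the pin stands with the collar resting on the top. Origin under its centre on the worktop.
- wheel_hub (a point): centre of the red valve wheel at the top of its hub, on the upright axis about which it turns, 98 mm above the worktop. The wheel is 112 mm across over the rim, 14 mm thick, with three spokes, and sits on the fixed brass valve of a water filter; nothing stands higher than the wheel there, and the fixed filter and pipes reach up to 54 mm above the worktop.
- wheel_eye (a point): centre of the top face of the steel eye in the wheel's rim, 98 mm above the worktop and 50 mm from the wheel's axis; it goes round with the wheel. The eye is a ring 32 mm in diameter and 14 mm thick with an upright through hole 12 mm in diameter. The handle's pin turns freely in it, so the handle can keep its heading while it goes round. z is up.
- valve_wheel (a joint): opening of the valve in rad: 0 is closed against the stop, it grows counter-clockwise seen from above (one turn = 6.283; two turns = 12.566; upper stop 20). It starts 0.4 to 1.2 turns open. Friction torque about 0.08 N m (under 2 N at the eye); it stays where it is left.
- glass: loose clear drinking glass, 80 mm in diameter, 91 mm high, left of the valve; leave alone. Origin under its centre.
- garlic: loose garlic bulb, 60 mm, front of the worktop; leave alone. Origin under its centre.
- tin: loose food tin with a blue label, 75 mm in diameter, 58 mm high, front of the worktop; leave alone. Origin under its centre.
- shaker: loose salt shaker with a grey top, 44 mm in diameter, 90 mm high, beyond the stand on the right; leave alone. Origin under its centre.

How it is judged:
By the outcome, as a careful person would: the job done as asked, in the order asked, and still so for the second after the job is handed in, while the arm keeps its last pose, push and grip.
It also fails if it takes over 72 s, if anything falls off the work surface, if the arm or the gripper's body presses on something with over 40 N, if the wrist force passes 120 N, or if a joint passes its speed limit or range.

## Working session

There is one attempt and no reset: what is moved stays moved. The work goes in short steps, Python scripts to look and compute and a shell command to move; the robot and the scene stay as the last step left them, time stands still between calls to the robot, and variables do not carry over. Pictures are saved under pics/ and viewed, at most 10 in all, crops included, and the job is handed in when it is done.

```bash
mkdir -p pics; python3 - <<'E'
from plant import bot
import cv2
o=bot.get_obs();print({k:o[k] for k in o})
for n in("scene","top"):
    cv2.imwrite(f"pics/{n}0.png",bot.capture(n));p=bot.camera_params(n);print(n,p)
E
```

```text
{'time': 0.0, 'joint_positions': array([ 1.15399344e+00,  3.42702687e-01,  1.52501751e+00, -3.30450670e-05,
        1.27536598e+00, -1.45987025e-01]), 'dq': array([-0.0001867 , -0.00035246, -0.00018811, -0.00024806,  0.0007093 ,
        0.00019954]), 'tau': array([-1.22780824e-03, -4.31250894e+01, -2.44218117e+01,  7.16584269e-02,
        5.59301418e-02, -7.92515084e-05]), 'tool_pos': array([140.27505364, 505.52499202, 243.05515759]), 'tcp_rot': array([-3.14011042e+00, -1.85998273e-04,  2.87078630e+00]), 'contact_force': array([ 0.17028106,  0.95574302, -0.52844492]), 'moment': array([ 0.02136385, -0.02760348,  0.02321006]), 'finger_force': 0.0, 'grip_width': 91.58314074802678}
scene {'fovy': 52.38057081560551, 'cx': 321.31266203034727, 'cy': 194.76268537844447, 'camera_from_world': array([[ 7.76774737e-01, -6.29677402e-01, -1.12861390e-02,
        -3.49095311e+02],
       [-3.31941014e-01, -3.94123973e-01, -8.57018936e-01,
         2.25946991e+02],
       [ 5.35197319e-01,  6.69456992e-01, -5.15161301e-01,
         1.49322858e+03],
       [ 0.00000000e+00,  0.00000000e+00,  0.00000000e+00,
         1.00000000e+00]])}
top {'fovy': 45.219146159284975, 'cx': 323.60578217344, 'cy': 202.5771993425817, 'camera_from_world': array([[-1.89826764e-02, -9.99809457e-01, -4.55064425e-03,
         2.12533229e+01],
       [-9.97557916e-01,  1.92455176e-02, -6.71402573e-02,
         4.64134929e+02],
       [ 6.72150437e-02,  3.26502942e-03, -9.97733169e-01,
         1.97269184e+03],
       [ 0.00000000e+00,  0.00000000e+00,  0.00000000e+00,
         1.00000000e+00]])}
```

View pics/top0.png

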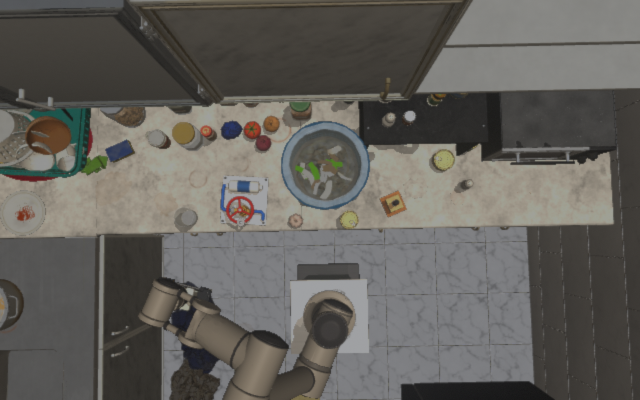

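View pics/scene0.png

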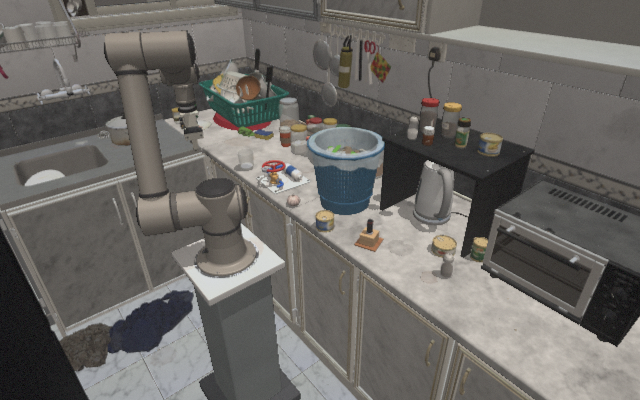

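The top view shows the wheel at about (240,209) and the stand and handle at about (393,203). A tall blue bucket stands between them at (325,165). I'll zoom in on the wheel and handle and cast rays.

```bash
cat > h.py <<'E'
from plant import bot
import cv2, numpy as np
def ray(n,u,v,P=None):
    p=P or bot.camera_params(n); f=200/np.tan(np.radians(p["fovy"]/2))
    T=np.array(p["camera_from_world"]); R=T[:3,:3]; c=-R.T@T[:3,3]
    x,y=u-p["cx"],v-p["cy"]
    if n=="wrist":
        r=np.hypot(x,y); a=r/f; d=np.array([x/r*np.sin(a),y/r*np.sin(a),np.cos(a)])
    else: d=np.array([x/f,y/f,1])
    return c,R.T@d
def plane(n,u,v,z,P=None):
    c,d=ray(n,u,v,P); return (c+d*(z-c[2])/d[2]).round(1)
def proj(n,X,P=None):
    p=P or bot.camera_params(n); f=200/np.tan(np.radians(p["fovy"]/2))
    q=(np.array(p["camera_from_world"])@np.append(X,1))[:3]
    if n=="wrist":
        r=np.hypot(q[0],q[1]);a=np.arctan2(r,q[2]);s=f*a/r
    else: s=f/q[2]
    return np.array([p["cx"]+q[0]*s,p["cy"]+q[1]*s]).round(1)
E
python3 - <<'E'
from h import *
t=cv2.imread("pics/top0.png");s=cv2.imread("pics/scene0.png")
a=cv2.resize(t[165:235,205:275],(400,400),interpolation=2)
b=cv2.resize(t[165:235,355:425],(400,400),interpolation=2)
c=cv2.resize(s[145:180,250:320][:,:],(400,200),interpolation=2)
d=cv2.resize(s[215:250,335:405],(400,200),interpolation=2)
cv2.imwrite("pics/z.png",np.vstack([np.hstack([a,b]),np.hstack([c,d])]))
print("hub",plane("top",240,209,98),"handle",plane("top",394,203,100),plane("scene",370,222,103))
print("bucket",plane("top",325,165,250),plane("top",282,165,250),"bucket lip front",plane("top",325,209,250))
for n,u,v in(("glass",187,217),("garlic",295,221),("tin",348,220),("shaker",467,185)):print(n,plane("top",u,v,50))
E
```

```text
hub [439.8 344.3  98. ] handle [ 451.7 -266.7  100. ] [ 450.8 -283.8  103. ]
bucket [586.8   3.9 250. ] [589.9 161.7 250. ] bucket lip front [425.1   7.  250. ]
glass [414.1 568.7  50. ]
garlic [389.4 129.8  50. ]
tin [389.4 -85.4  50. ]
shaker [ 522.6 -573.1   50. ]
```

View pics/z.png

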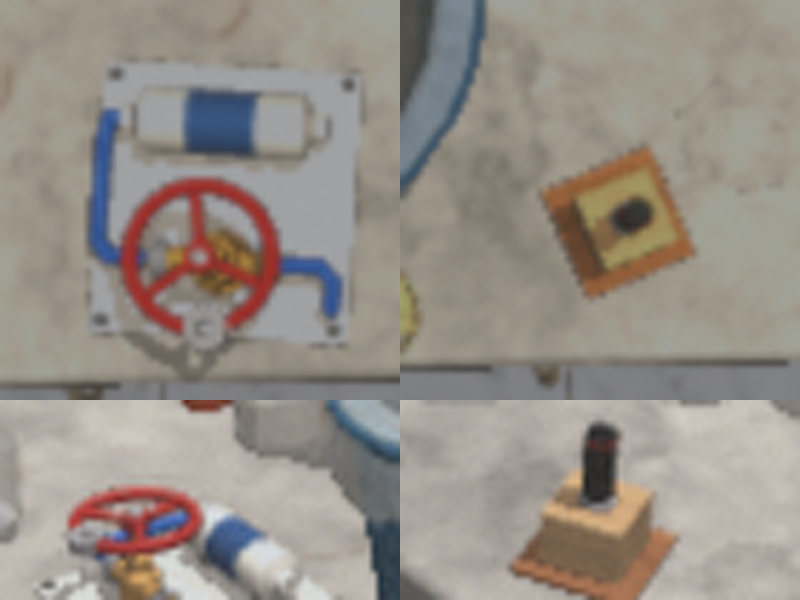

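The close-up shows the hub at top-view pixel (240.2,210.0), the eye at (240.9,222.2) on the robot side, and the handle top at (396,202.3). I'll swing round in front of the bucket, with the jaws turned along y.

```bash
python3 - <<'E'
from h import *
print("hub",plane("top",240.2,210,98),"eye",plane("top",240.9,222.2,98),"handle",plane("top",396,202.3,109),plane("top",396,202.3,103))
E
python3 -m pendant '[[[0.59,-0.94,0],[0,0,0.22],1],[[0.59,-0.94,0],[0,0,0.22],1],[[0.59,-0.94,0],[0,0,0.22],1],[[0.59,-0.94,0],[0,0,0.22],1],[[0.59,-0.94,0],[0,0,0.22],1],[[0.59,-0.94,0],[0,0,0.22],1],[[0.59,-0.94,0],[0,0,0.22],1],[[0.59,-0.94,0],[0,0,0.22],1],[[0.59,-0.94,0],[0,0,0.22],1],[[0.26,-0.93,0],[0,0,0.22],1]]'
python3 -m pendant '[[[0.26,-0.93,0],[0,0,0],1],[[0.26,-0.93,0],[0,0,0],1],[[0.26,-0.93,0],[0,0,0],1],[[0.26,-0.93,0],[0,0,0],1],[[0.26,-0.93,0],[0,0,0],1],[[0.26,-0.93,0],[0,0,0],1],[[0.26,-0.93,0],[0,0,0],1],[[0.26,-0.93,0],[0,0,0],1],[[0.14,-0.95,0],[0,0,0],1],[[0.14,-0.95,0],[0,0,0],1]]'
```

```text
hub [435.8 343.5  98. ] eye [387.3 341.1  98. ] handle [ 453.8 -273.4  109. ] [ 454.1 -274.2  103. ]
time: 0.93
tool_pos: [308.9, 222.7, 243.6]
tcp_rot: [3.142, 0.001, 3.136]
contact_force: [0.1, 0.1, -0.3]
grip_width: 91.9
finger_force: 0.0
time: 1.77
tool_pos: [378.2, -57.4, 243.6]
tcp_rot: [3.141, -0.0, 3.135]
contact_force: [0.3, 0.4, -0.4]
grip_width: 91.7
finger_force: 0.0
```

```bash
python3 -m pendant '[[[0.2,-0.9,0],[0,0,0],1],[[0.2,-0.9,0],[0,0,0],1],[[0.3,-0.9,0],[0,0,0],1],[[0.3,-0.9,0],[0,0,0],1],[[0.3,-0.9,0],[0,0,0],1],[[0.4,-0.9,0],[0,0,0],1],[[0.4,-0.9,0],[0,0,0],1],[[0.4,-0.9,0],[0,0,0],1],[[0,0,-0.7],[0,0,0],1],[[0,0,0],[0,0,0],1]]'
python3 - <<'E'
from h import *
P=bot.camera_params("wrist");im=bot.capture("wrist");cv2.imwrite("pics/w1.png",im)
import pickle;pickle.dump(P,open("P1","wb"))
print(P, proj("wrist",[454,-274,109],P),proj("wrist",[454,-274,52],P))
cv2.imwrite("pics/scene1.png",bot.capture("scene"))
E
```

```text
time: 2.6
tool_pos: [452.1, -272.2, 219.1]
tcp_rot: [3.137, -0.005, 3.133]
contact_force: [-0.4, 0.4, -1.2]
grip_width: 91.7
finger_force: 0.0
{'fovy': 65.70646984690485, 'cx': 320.1026851119114, 'cy': 198.56052899627966, 'camera_from_world': array([[ 8.61568856e-03,  9.99952015e-01,  4.66246112e-03,
         2.67511750e+02],
       [ 9.71120532e-01, -9.47886256e-03,  2.38401056e-01,
        -4.64983589e+02],
       [ 2.38433811e-01,  2.47382248e-03, -9.71155599e-01,
         2.56387730e+02],
       [ 0.00000000e+00,  0.00000000e+00,  0.00000000e+00,
         1.00000000e+00]])} [317.6 203.9] [317.8 189.6]
```

View pics/w1.png

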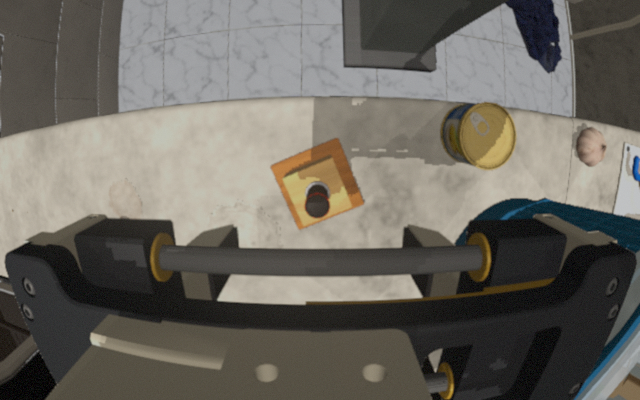

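The wrist view shows the handle top at about (317.5,206), within 1 mm of the predicted position. I'll check the stand height against the scene view.

```bash
python3 - <<'E'
from h import *
import pickle;P=pickle.load(open("P1","rb"))
for z in(103,109):print(z,proj("scene",[454,-274,z]),plane("wrist",317.5,206,z,P))
im=cv2.imread("pics/w1.png");h=cv2.cvtColor(im,cv2.COLOR_BGR2HSV)
m=(h[...,2]<60)[170:225,290:345];n,l,s,c=cv2.connectedComponentsWithStats(m.astype('uint8'));print(s,c)
s=cv2.imread("pics/scene0.png");g=s[210:245,360:380].max(2);print(g[:, 8:13])
E
```

```text
103 [368.7 220.5] [ 457.4 -274.2  103. ]
109 [368.8 219.2] [ 455.8 -274.1  109. ]
[[   0    0   55   55 2792]
 [  19   16   18    9  102]
 [  18   25   20   21  118]
 [  34   35    1    1    1]
 [  33   38    1    1    1]
 [  28   42    1    1    1]
 [  22   44    2    2    3]
 [  25   44    5    2    7]] [[26.89075931 26.99140401]
 [27.62745098 19.53921569]
 [29.02542373 31.86440678]
 [34.         35.        ]
 [33.         38.        ]
 [28.         42.        ]
 [22.66666667 44.66666667]
 [27.14285714 44.71428571]]
[[189 187 192 188 177]
 [189 189 190 191 195]
 [190 191 194 195 193]
 [191 189 194 194 193]
 [192 188 189 185 182]
 [191 189 186 184 185]
 [189 186 181 179 185]
 [180 176 178 178 181]
 [174 151 155 177 177]
 [113  89  90 113 142]
 [ 56  50  51  56  91]
 [ 52  55  54  51  69]
 [ 76  76  63  79  95]
 [ 62  70  71  76  85]
 [ 44  50  53  55  79]
 [ 49  47  52  42  90]
 [ 46  47  48  42  92]
 [ 45  45  44  48  94]
 [ 49  44  44  45  94]
 [ 46  47  48  47 114]
 [ 48  45  52  56 118]
 [ 48  48  46  54 111]
 [ 54  46  61 106 157]
 [110 125 128 139 164]
 [163 148 150 156 198]
 [203 198 196 197 207]
 [211 210 212 212 211]
 [165 171 198 210 211]
 [125 130 145 154 168]
 [124 120 120 120 127]
 [124 123 126 122 121]
 [115 116 119 120 123]
 [115 114 115 114 119]
 [118 119 117 118 116]
 [122 119 114 116 114]]
```

```bash
python3 -m pendant '[[[0.07,-0.03,-0.5],[0,0,0.02],1],[[0.06,-0.03,-0.9],[0,0,0.02],1],[[0,0,-0.9],[0,0,0],1],[[0,0,-0.9],[0,0,0],1],[[0,0,-0.7],[0,0,0],1],[[0,0,-0.5],[0,0,0],1],[[0,0,-0.3],[0,0,0],1],[[0,0,-0.05],[0,0,0],1],[[0,0,0],[0,0,0],-1],[[0,0,0],[0,0,0],-1]]'
python3 -m pendant '[[[0,0,0],[0,0,0],-1],[[0,0,0],[0,0,0],-1],[[0,0,0],[0,0,0],-1],[[0,0,0],[0,0,0],-1],[[0,0,0],[0,0,0],-1],[[0,0,0],[0,0,0],-1],[[0,0,0],[0,0,0],-1],[[0,0,0],[0,0,0],-1],[[0,0,0],[0,0,0],-1],[[0,0,0],[0,0,0],-1]]'
python3 - <<'E'
from h import *
import pickle
P=bot.camera_params("wrist");pickle.dump(P,open("P2","wb"));im=bot.capture("wrist");s=bot.capture("scene")
o=bot.get_obs();print(o["tool_pos"],proj("scene",o["tool_pos"]))
cv2.imwrite("pics/w2.png",np.hstack([cv2.resize(im[100:300,220:420],(400,400)),cv2.resize(s[195:265,335:405],(400,400))]))
E
```

```text
time: 3.53
tool_pos: [457.9, -274.0, 81.6]
tcp_rot: [-3.14, 0.002, 3.14]
contact_force: [0.7, -0.0, -0.0]
grip_width: 82.6
finger_force: 0.0
time: 4.37
tool_pos: [457.2, -273.8, 80.2]
tcp_rot: [3.142, -0.0, 3.14]
contact_force: [-0.1, 0.1, -0.6]
grip_width: 21.6
finger_force: 30.0
[ 457.22109633 -273.82061947   80.19844714] [369.  225.2]
```

View pics/w2.png

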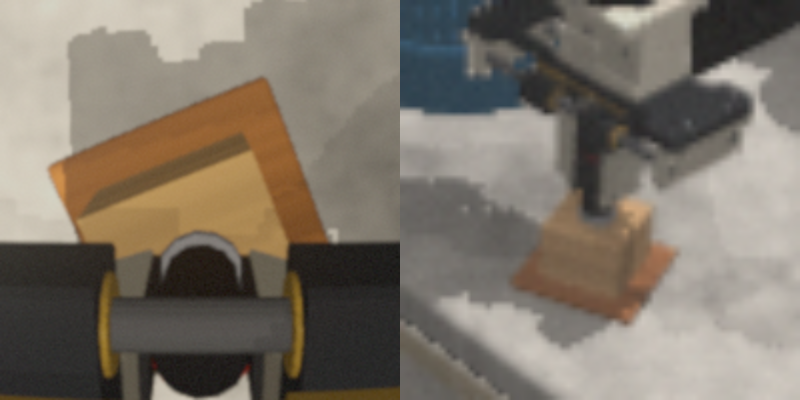

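The handle is gripped between both pads. The collar's front edge is at wrist pixel about (320,217), so I'll check its height, then lift.

```bash
python3 - <<'E'
from h import *
import pickle
P=pickle.load(open("P2","rb"))
for hx in(455,457):
  for z in(51,57):print(hx,z,proj("wrist",[hx-13,-274,z],P), proj("scene",[hx,-274,z-5]))
E
python3 -m pendant '[[[0,0,0.4],[0,0,0],-1],[[0,0,0.6],[0,0,0],-1],[[0,0,0.8],[0,0,0],-1],[[0,0,0.9],[0,0,0],-1],[[0,0,0.9],[0,0,0],-1],[[0,0,0.9],[0,0,0],-1],[[0,0,0.9],[0,0,0],-1],[[-0.2,0.2,0.4],[0,0,0],-1],[[-0.3,0.5,0.1],[0,0,0],-1],[[-0.4,0.9,0],[0,0,0],-1]]'
```

```text
455 51 [320.1 211. ] [368.2 232.9]
455 57 [320.2 214.1] [368.3 231.6]
457 51 [320.2 214.4] [368.6 232.7]
457 57 [320.2 217.6] [368.7 231.4]
time: 5.3
tool_pos: [430.1, -226.7, 257.5]
tcp_rot: [-3.14, 0.001, 3.138]
contact_force: [0.1, -0.2, -0.3]
grip_width: 21.6
finger_force: 30.0
```

```bash
python3 -m pendant '[[[-0.5,0.9,0],[0,0,0],-1],[[-0.5,0.9,0],[0,0,0],-1],[[-0.4,0.9,0],[0,0,0],-1],[[-0.3,0.9,0],[0,0,0],-1],[[-0.1,0.9,0],[0,0,0],-1],[[0,0.9,0],[0,0,0],-1],[[0,0.9,0],[0,0,0],-1],[[0,0.9,0],[0,0,0],-1],[[0,0.9,0],[0,0,0],-1],[[0,0.9,0],[0,0,0],-1]]'
python3 -m pendant '[[[0,0.9,0],[0,0,0],-1],[[0,0.9,0],[0,0,0],-1],[[0,0.9,0],[0,0,0],-1],[[0,0.9,0],[0,0,0],-1],[[0,0.9,0],[0,0,0],-1],[[0,0.9,0],[0,0,0],-1],[[0,0.9,0],[0,0,0],-1],[[0,0.7,-0.3],[0,0,0],-1],[[0,0.5,-0.5],[0,0,0],-1],[[0,0,0],[0,0,0],-1]]'
python3 - <<'E'
from h import *
print(bot.get_obs()["tool_pos"])
import pickle
P=bot.camera_params("wrist");pickle.dump(P,open("P3","wb"));im=bot.capture("wrist");cv2.imwrite("pics/w3.png",im)
for n in("scene","top"):cv2.imwrite(f"pics/{n}3.png",bot.capture(n))
print(proj("wrist",[387.3,341,98],P),proj("wrist",[435.8,343.5,98],P))
E
```

```text
time: 6.13
tool_pos: [374.9, 45.6, 256.5]
tcp_rot: [3.141, -0.001, 3.139]
contact_force: [0.8, -0.5, -0.7]
grip_width: 21.7
finger_force: 30.0
time: 6.97
tool_pos: [374.0, 270.5, 230.1]
tcp_rot: [-3.14, -0.005, -3.141]
contact_force: [-1.3, -0.2, -1.5]
grip_width: 21.6
finger_force: 30.0
[374.0116207  270.51038363 230.14101311]
[396.2 209.7] [394.9 257.2]
```

View pics/w3.png

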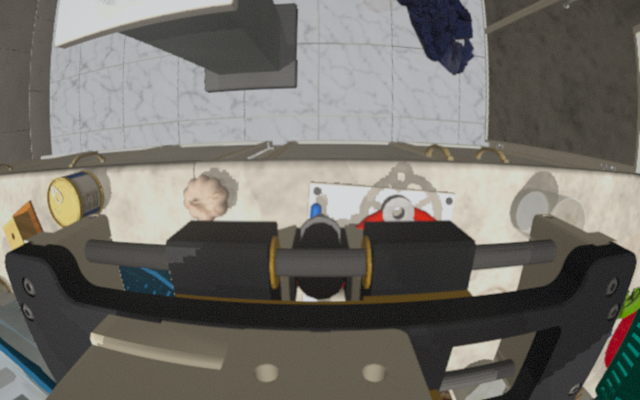

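The eye is at wrist pixel (398,208), within 2 px of the prediction. The handle is still held upright between the pads at (318,250). I'll measure the hole precisely.

```bash
python3 - <<'E'
from h import *
import pickle
P=pickle.load(open("P3","rb"));im=cv2.imread("pics/w3.png")
h=cv2.cvtColor(im,cv2.COLOR_BGR2HSV)
m=((h[...,1]<40)&(h[...,2]>110)).astype('uint8')
print((h[190:230:2,380:418:2,2]))
for u,v in((398,208),(398,209),(399,208)):print(plane("wrist",u,v,98,P))
E
```

```text
[[190 199 208 214 214 214 212 203 190 179 181 190 190 190 196 190 182 177
  180]
 [210 216 214 215 216 215 215 216 210 196 210 215 215 215 216 215 216 215
  215]
 [215 215 215 214 214 212 197 181 168 172 183 203 213 215 215 214 216 215
  214]
 [214 215 214 207 184 134 104  94  95 112 116 127 175 211 214 215 214 214
  214]
 [213 215 209 166  93  88 127 156 179 193 194 187 169 161 202 215 215 215
  215]
 [214 212 154  91 103 166 196 200 198 198 200 201 198 189 171 198 215 215
  215]
 [202 193  99 114 175 199 202 198 196 197 199 199 199 195 192 187 211 216
  214]
 [176 125 100 179 201 200 200 198 194 195 199 197 197 196 191 187 196 209
  190]
 [162  98 136 192 196 193 192 190 191 194 189 189 192 189 188 187 177 179
  182]
 [143  98 170 194 191 188 187 194 210 207 172 141 178 188 186 186 184 153
  141]
 [138 124 189 192 188 185 182 178 180 178 170 112 145 191 187 186 184 181
  173]
 [172 159 190 191 188 186 170 174 174 171 159 100 138 190 187 185 187 192
  194]
 [199 194 192 195 191 190 164 165 170 153 103  89 149 192 186 183 186 198
  205]
 [209 206 189 191 188 189 167 109 105  88  79 106 173 189 184 185 186 198
  202]
 [206 200 188 191 186 187 187 152 110 100 119 171 190 188 186 185 186 185
  193]
 [182 168 147 168 169 165 165 161 144 135 152 165 162 156 155 155 157 135
  142]
 [ 66  62  60  67  66  60  67  61  61  62  63  58  59  58  58  50  52  51
   50]
 [ 40  41  45  44  42  46  43  47  44  43  42  39  39  42  42  44  40  35
   44]
 [ 42  45  45  45  49  44  44  42  43  47  45  42  42  43  44  42  39  38
   36]
 [ 45  43  47  42  38  44  44  48  46  43  41  42  41  43  44  43  35  41
   42]]
[385.7 342.6  98. ]
[386.6 342.7  98. ]
[385.7 343.6  98. ]
```

```bash
python3 -m pendant '[[[0.1,0.5,0],[0,0,0],-1],[[0.13,0.6,-0.3],[0,0,0],-1],[[0.1,0.6,-0.5],[0,0,0],-1],[[0.1,0.4,-0.4],[0,0,0],-1],[[0.1,0.28,-0.3],[0,0,0],-1],[[0,0,0],[0,0,0],-1],[[0,0,0],[0,0,0],-1],[[0,0,0],[0,0,0],-1],[[0,0,0],[0,0,0],-1],[[0,0,0],[0,0,0],-1]]'
python3 - <<'E'
from h import *
t=bot.get_obs()["tool_pos"];print(t,bot.get_obs()["tcp_rot"])
import pickle
P=bot.camera_params("wrist");pickle.dump(P,open("P4","wb"));im=bot.capture("wrist");cv2.imwrite("pics/w4.png",im)
s=bot.capture("scene");cv2.imwrite("pics/scene4.png",s)
print("wrist eye",proj("wrist",[390.3,342,98],P),"tip",proj("wrist",t-[0,0,64],P),proj("wrist",t-[0,0,70],P))
e=proj("scene",[389,341.5,98]);print("scene eye",e,"tip",proj("scene",t-[0,0,64]),proj("scene",t-[0,0,70]))
u,v=e.astype(int);print(u,v)
cv2.imwrite("pics/z4.png",np.hstack([cv2.resize(im[160:260,270:370],(400,400),interpolation=2),cv2.resize(s[v-35:v+15,u-25:u+25],(400,400),interpolation=2)]))
E
```

```text
time: 7.95
tool_pos: [392.4, 340.2, 189.1]
tcp_rot: [3.141, 0.001, 3.139]
contact_force: [0.4, -0.0, -1.3]
grip_width: 21.3
finger_force: 30.0
[392.4146926  340.1548516  189.11108592] [3.14087704e+00 1.18373208e-03 3.13888852e+00]
wrist eye [322.7 204.5] tip [320.3 217.9] [320.3 215.3]
scene eye [264.4 168.4] tip [264.7 163. ] [264.8 164.2]
264 168
```

View pics/z4.png

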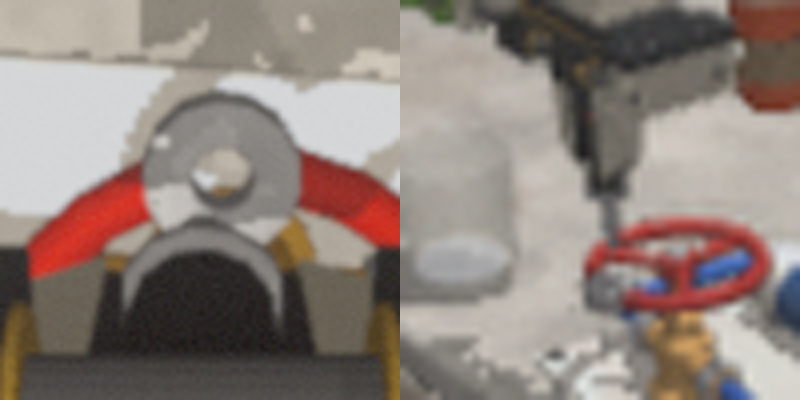

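The wrist view has the eye hole centred at (325.3,203.2) and the collar's front edge at (321,214.5). In the scene view the pin tip is at (265.4,163.2), just above the eye.

```bash
python3 - <<'E'
from h import *
import pickle
P=pickle.load(open("P4","rb"))
print("eye",plane("wrist",325.3,203.2,98,P))
for z in(166,160):print("handle axis",plane("wrist",321.2,214.5,z,P)+[13,0,0])
P1=pickle.load(open("P3","rb"));print(plane("wrist",397.7,213,98,P1))
print(plane("scene",264.7,168.6,98),plane("scene",265.4,163.2,125))
E
```

```text
eye [389.2 344.   98. ]
handle axis [390.4 340.6 166. ]
handle axis [392.3 340.6 160. ]
[390.5 342.6  98. ]
[389.1 339.1  98. ] [394.1 336.9 125. ]
```

```bash
python3 -m pendant '[[[-0.06,0.1,0],[0,0,0],-1],[[0,0,-0.2],[0,0,0],-1],[[0,0,-0.2],[0,0,0],-1],[[0,0,-0.2],[0,0,0],-1],[[0,0,-0.15],[0,0,0],-1],[[0,0,-0.1],[0,0,0],-1],[[0,0,-0.1],[0,0,0],-1],[[0,0,-0.1],[0,0,0],-1],[[0,0,0],[0,0,0],-1],[[0,0,0],[0,0,0],-1]]'
python3 -c "
from plant import bot
o=bot.get_obs();print(o['tool_pos'],o['contact_force'],o['moment'])"
```

```text
time: 8.88
tool_pos: [390.3, 343.6, 156.6]
tcp_rot: [-3.142, -0.0, 3.14]
contact_force: [0.3, 0.2, -0.1]
grip_width: 21.8
finger_force: 30.0
[390.31527566 343.5561947  156.63823954] [ 0.3429392   0.20513118 -0.14301197] [ 0.02171304 -0.07961736 -0.01838406]
```

```bash
python3 -m pendant '[[[0,0,-0.1],[0,0,0],-1],[[0,0,-0.1],[0,0,0],-1],[[0,0,-0.1],[0,0,0],-1],[[0,0,-0.1],[0,0,0],-1],[[0,0,-0.1],[0,0,0],-1],[[0,0,-0.1],[0,0,0],-1],[[0,0,-0.1],[0,0,0],-1],[[0,0,-0.1],[0,0,0],-1],[[0,0,0],[0,0,0],-1],[[0,0,0],[0,0,0],-1]]'
python3 -c "
from plant import bot
o=bot.get_obs();print(o['tool_pos'],o['contact_force'],o['moment'])"
```

```text
time: 9.72
tool_pos: [390.3, 343.6, 132.6]
tcp_rot: [-3.142, -0.0, 3.14]
contact_force: [-0.8, 0.4, -0.8]
grip_width: 21.0
finger_force: 30.0
[390.26853605 343.57815111 132.63821083] [-0.84656711  0.35423777 -0.8302724 ] [ 0.07986973  0.01423431 -0.00563616]
```

```bash
python3 -m pendant '[[[0,0,-0.04],[0,0,0],-1],[[0,0,-0.04],[0,0,0],-1],[[0,0,-0.04],[0,0,0],-1],[[0,0,-0.04],[0,0,0],-1],[[0,0,-0.04],[0,0,0],-1],[[0,0,0],[0,0,0],-1],[[0,0,0],[0,0,0],-1],[[0,0,0],[0,0,0],-1],[[0,0,0],[0,0,0],-1],[[0,0,0],[0,0,0],-1]]'
python3 -m pendant '[[[0,0,-0.04],[0,0,0],-1],[[0,0,-0.03],[0,0,0],-1],[[0,0,0],[0,0,0],-1],[[0,0,0],[0,0,0],-1],[[0,0,0],[0,0,0],-1],[[0,0,0],[0,0,0],-1],[[0,0,0],[0,0,0],-1],[[0,0,0],[0,0,0],-1],[[0,0,0],[0,0,0],-1],[[0,0,0],[0,0,0],-1]]'
```

```text
time: 10.55
tool_pos: [391.2, 344.8, 131.1]
tcp_rot: [3.138, 0.005, 3.14]
contact_force: [-8.0, -2.4, 31.9]
grip_width: 21.6
finger_force: 30.0
time: 11.38
tool_pos: [392.1, 345.4, 129.9]
tcp_rot: [3.136, 0.007, 3.14]
contact_force: [-6.5, -1.8, 34.2]
grip_width: 21.6
finger_force: 30.0
```

```bash
python3 -m pendant '[[[0,0,0.07],[0,0,0],-1],[[0,0,0.07],[0,0,0],-1],[[0,0,0],[0,0,0],-1],[[0,0,0],[0,0,0],-1],[[0,0,0],[0,0,0],-1],[[0,0,0],[0,0,0],-1],[[0,0,0],[0,0,0],-1],[[0,0,0],[0,0,0],-1],[[0,0,0],[0,0,0],-1],[[0,0,0],[0,0,0],-1]]'
python3 - <<'E'
from h import *
o=bot.get_obs();t=o["tool_pos"];print(t,o["contact_force"],o["moment"])
import pickle
P=bot.camera_params("wrist");pickle.dump(P,open("P5","wb"));im=bot.capture("wrist");cv2.imwrite("pics/w5.png",im)
s=bot.capture("scene");cv2.imwrite("pics/scene5.png",s)
for z in (98,103):print(z,"collar front pt",proj("wrist",[t[0]-13,t[1],z],P),"eye front",proj("wrist",[t[0]-16,t[1],98],P))
cv2.imwrite("pics/z5.png",np.hstack([cv2.resize(im[160:260,270:370],(400,400),interpolation=2),cv2.resize(s[133:183,239:289],(400,400),interpolation=2)]))
E
```

```text
time: 12.22
tool_pos: [391.0, 344.2, 130.2]
tcp_rot: [3.14, 0.002, 3.14]
contact_force: [-1.6, 0.3, 12.5]
grip_width: 21.8
finger_force: 30.0
[390.9647328  344.19981119 130.17581597] [-1.58041794  0.33120533 12.5331656 ] [0.08783557 0.3163322  0.00178826]
98 collar front pt [320.3 213.1] eye front [320.3 208.1]
103 collar front pt [320.4 215.7] eye front [320.3 208.1]
```

View pics/z5.png

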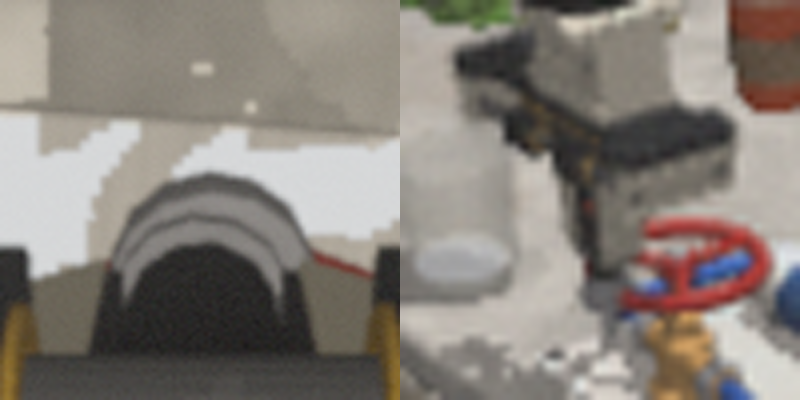

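The collar now sits flat on the eye with no gap: its front edge is at about (322,214), with the eye's rim showing just in front of it. Next I'll crank clockwise about 0.34 turn, which is less than the minimum opening.

```bash
cat > chk.py <<'E'
# prints state; exit 1 if horizontal force exceeds argv[1]
import sys,numpy as np
from plant import bot
o=bot.get_obs();f=np.array(o["contact_force"]);t=o["tool_pos"]
a=np.degrees(np.arctan2(t[1]-346.7,t[0]-441));r=np.hypot(t[1]-346.7,t[0]-441)
tang=f@[-np.sin(np.radians(a)),np.cos(np.radians(a)),0]
rad=f@[np.cos(np.radians(a)),np.sin(np.radians(a)),0]
print(round(o["time"],2),t.round(1),"ang",round(a,1),"r",round(r,1),"ftan",tang.round(1),"frad",rad.round(1),"fz",f[2].round(1),"w",round(o["grip_width"],1))
sys.exit(abs(tang)>float(sys.argv[1]))
E
python3 -m pendant '[[[0,0.087,0.04],[0,0,0],-1],[[0.057,0.431,0],[0,0,0],-1],[[0.166,0.402,0],[0,0,0],-1],[[0.265,0.345,0],[0,0,0],-1],[[0.345,0.265,0],[0,0,0],-1],[[0.402,0.166,0],[0,0,0],-1],[[0.431,0.057,0],[0,0,0],-1],[[0.431,-0.057,0],[0,0,0],-1],[[0.402,-0.166,0],[0,0,0],-1],[[0,0,0],[0,0,0],-1]]'; python3 chk.py 9
```

```text
time: 13.15
tool_pos: [467.4, 389.2, 130.3]
tcp_rot: [3.141, 0.002, 3.139]
contact_force: [2.1, 0.1, 5.0]
grip_width: 21.1
finger_force: 30.0
13.15 [467.4 389.2 130.3] ang 58.1 r 50.0 ftan -1.7 frad 1.2 fz 5.0 w 21.1False
```

```bash
python3 -m pendant '[[[0.0283,-0.0206,0],[0,0,0],-1],[[0.0283,-0.0206,0],[0,0,0],-1],[[0.0283,-0.0206,0],[0,0,0],-1],[[0.0283,-0.0206,0],[0,0,0],-1],[[0.0283,-0.0206,0],[0,0,0],-1],[[0.0283,-0.0206,0],[0,0,0],-1],[[0.0283,-0.0206,0],[0,0,0],-1],[[0.0283,-0.0206,0],[0,0,0],-1],[[0.0283,-0.0206,0],[0,0,0],-1],[[0.0283,-0.0206,0],[0,0,0],-1]]' >/dev/null; python3 chk.py 8 &&
python3 -m pendant '[[[0.0234,-0.026,0],[0,0,0],-1],[[0.0234,-0.026,0],[0,0,0],-1],[[0.0234,-0.026,0],[0,0,0],-1],[[0.0234,-0.026,0],[0,0,0],-1],[[0.0234,-0.026,0],[0,0,0],-1],[[0.0234,-0.026,0],[0,0,0],-1],[[0.0234,-0.026,0],[0,0,0],-1],[[0.0234,-0.026,0],[0,0,0],-1],[[0.0234,-0.026,0],[0,0,0],-1],[[0.0234,-0.026,0],[0,0,0],-1]]' >/dev/null && python3 chk.py 8 &&
python3 -m pendant '[[[0.0175,-0.0303,0],[0,0,0],-1],[[0.0175,-0.0303,0],[0,0,0],-1],[[0.0175,-0.0303,0],[0,0,0],-1],[[0.0175,-0.0303,0],[0,0,0],-1],[[0.0175,-0.0303,0],[0,0,0],-1],[[0.0175,-0.0303,0],[0,0,0],-1],[[0.0175,-0.0303,0],[0,0,0],-1],[[0.0175,-0.0303,0],[0,0,0],-1],[[0.0175,-0.0303,0],[0,0,0],-1],[[0.0175,-0.0303,0],[0,0,0],-1]]' >/dev/null && python3 chk.py 8 &&
python3 -m pendant '[[[0.0108,-0.0333,0],[0,0,0],-1],[[0.0108,-0.0333,0],[0,0,0],-1],[[0.0108,-0.0333,0],[0,0,0],-1],[[0.0108,-0.0333,0],[0,0,0],-1],[[0.0108,-0.0333,0],[0,0,0],-1],[[0.0108,-0.0333,0],[0,0,0],-1],[[0.0108,-0.0333,0],[0,0,0],-1],[[0.0108,-0.0333,0],[0,0,0],-1],[[0.0108,-0.0333,0],[0,0,0],-1],[[0.0108,-0.0333,0],[0,0,0],-1]]' >/dev/null && python3 chk.py 8 &&
python3 -m pendant '[[[0.0037,-0.0348,0],[0,0,0],-1],[[0.0037,-0.0348,0],[0,0,0],-1],[[0.0037,-0.0348,0],[0,0,0],-1],[[0.0037,-0.0348,0],[0,0,0],-1],[[0.0037,-0.0348,0],[0,0,0],-1],[[0.0037,-0.0348,0],[0,0,0],-1],[[0.0037,-0.0348,0],[0,0,0],-1],[[0.0037,-0.0348,0],[0,0,0],-1],[[0.0037,-0.0348,0],[0,0,0],-1],[[0.0037,-0.0348,0],[0,0,0],-1]]' >/dev/null && python3 chk.py 8
```

```text
13.98 [473.9 383.4 130.3] ang 48.2 r 49.3 ftan 2.2 frad 3.2 fz 6.1 w 21.6False
```

The guard was exiting wrongly because of a numpy bool. I'll fix that and carry on.

```bash
sed -i 's/sys.exit(\(.*\))$/sys.exit(int(\1))/' chk.py
python3 -m pendant '[[[0.0234,-0.026,0],[0,0,0],-1],[[0.0234,-0.026,0],[0,0,0],-1],[[0.0234,-0.026,0],[0,0,0],-1],[[0.0234,-0.026,0],[0,0,0],-1],[[0.0234,-0.026,0],[0,0,0],-1],[[0.0234,-0.026,0],[0,0,0],-1],[[0.0234,-0.026,0],[0,0,0],-1],[[0.0234,-0.026,0],[0,0,0],-1],[[0.0234,-0.026,0],[0,0,0],-1],[[0.0234,-0.026,0],[0,0,0],-1]]' >/dev/null && python3 chk.py 8 &&
python3 -m pendant '[[[0.0175,-0.0303,0],[0,0,0],-1],[[0.0175,-0.0303,0],[0,0,0],-1],[[0.0175,-0.0303,0],[0,0,0],-1],[[0.0175,-0.0303,0],[0,0,0],-1],[[0.0175,-0.0303,0],[0,0,0],-1],[[0.0175,-0.0303,0],[0,0,0],-1],[[0.0175,-0.0303,0],[0,0,0],-1],[[0.0175,-0.0303,0],[0,0,0],-1],[[0.0175,-0.0303,0],[0,0,0],-1],[[0.0175,-0.0303,0],[0,0,0],-1]]' >/dev/null && python3 chk.py 8 &&
python3 -m pendant '[[[0.0108,-0.0333,0],[0,0,0],-1],[[0.0108,-0.0333,0],[0,0,0],-1],[[0.0108,-0.0333,0],[0,0,0],-1],[[0.0108,-0.0333,0],[0,0,0],-1],[[0.0108,-0.0333,0],[0,0,0],-1],[[0.0108,-0.0333,0],[0,0,0],-1],[[0.0108,-0.0333,0],[0,0,0],-1],[[0.0108,-0.0333,0],[0,0,0],-1],[[0.0108,-0.0333,0],[0,0,0],-1],[[0.0108,-0.0333,0],[0,0,0],-1]]' >/dev/null && python3 chk.py 8 &&
python3 -m pendant '[[[0.0037,-0.0348,0],[0,0,0],-1],[[0.0037,-0.0348,0],[0,0,0],-1],[[0.0037,-0.0348,0],[0,0,0],-1],[[0.0037,-0.0348,0],[0,0,0],-1],[[0.0037,-0.0348,0],[0,0,0],-1],[[0.0037,-0.0348,0],[0,0,0],-1],[[0.0037,-0.0348,0],[0,0,0],-1],[[0.0037,-0.0348,0],[0,0,0],-1],[[0.0037,-0.0348,0],[0,0,0],-1],[[0.0037,-0.0348,0],[0,0,0],-1]]' >/dev/null && python3 chk.py 8 &&
python3 -m pendant '[[[-0.0037,-0.0348,0],[0,0,0],-1],[[-0.0037,-0.0348,0],[0,0,0],-1],[[-0.0037,-0.0348,0],[0,0,0],-1],[[-0.0037,-0.0348,0],[0,0,0],-1],[[-0.0037,-0.0348,0],[0,0,0],-1],[[-0.0037,-0.0348,0],[0,0,0],-1],[[-0.0037,-0.0348,0],[0,0,0],-1],[[-0.0037,-0.0348,0],[0,0,0],-1],[[-0.0037,-0.0348,0],[0,0,0],-1],[[-0.0037,-0.0348,0],[0,0,0],-1]]' >/dev/null && python3 chk.py 8
```

```text
14.82 [480.9 375.4 130.3] ang 35.7 r 49.2 ftan 2.8 frad 2.5 fz 5.3 w 21.3
15.65 [486.1 366.1 130.3] ang 23.2 r 49.1 ftan 2.4 frad 1.3 fz 7.3 w 21.1
16.48 [489.2 356.  130.3] ang 10.9 r 49.0 ftan 3.0 frad 1.0 fz 7.3 w 21.6
17.32 [490.2 345.5 130.2] ang -1.4 r 49.2 ftan 3.2 frad 0.5 fz 7.4 w 21.2
18.15 [489.9 340.8 130.7] ang -6.9 r 49.3 ftan 27.0 frad -1.0 fz -0.7 w 21.7
```

The wheel met its stop, with tangential force at 27 N. I'll ease off in small steps to find the unloaded touch position.

```bash
python3 -m pendant '[[[0,0,0],[0,0,0],-1],[[0,0,0],[0,0,0],-1],[[0,0,0],[0,0,0],-1],[[0,0,0],[0,0,0],-1],[[0,0,0],[0,0,0],-1],[[0,0.03,0],[0,0,0],-1],[[0,0.03,0],[0,0,0],-1],[[0,0.03,0],[0,0,0],-1],[[0,0,0],[0,0,0],-1],[[0,0,0],[0,0,0],-1]]' |grep rot; python3 chk.py 99
python3 -m pendant '[[[0,0.03,0],[0,0,0],-1],[[0,0.03,0],[0,0,0],-1],[[0,0,0],[0,0,0],-1],[[0,0,0],[0,0,0],-1],[[0,0,0],[0,0,0],-1],[[0,0,0],[0,0,0],-1],[[0,0,0],[0,0,0],-1],[[0,0,0],[0,0,0],-1],[[0,0,0],[0,0,0],-1],[[0,0,0],[0,0,0],-1]]'|grep rot; python3 chk.py 99
python3 - <<'E'
from h import *
import pickle
P=bot.camera_params("wrist");pickle.dump(P,open("P6","wb"));cv2.imwrite("pics/w6.png",bot.capture("wrist"));cv2.imwrite("pics/top6.png",bot.capture("top"))
E
```

```text
tcp_rot: [3.135, 0.003, 3.14]
18.98 [490.  341.5 130.6] ang -6.0 r 49.3 ftan 16.9 frad 2.0 fz 1.1 w 21.5
tcp_rot: [3.138, 0.002, 3.139]
19.82 [490.  341.9 130.5] ang -5.6 r 49.3 ftan 11.6 frad 1.2 fz 2.2 w 21.4
```

Extrapolating to zero load, the stop touch is at a tool angle of about −4.9°. The pin has about 3.4° of play in the eye, so the end target coming counter-clockwise is about −1.5° after two turns. I'm backing off now.

```bash
python3 -m pendant '[[[0,0.24,0],[0,0,0],-1],[[-0.057,0.431,0],[0,0,0],-1],[[-0.166,0.402,0],[0,0,0],-1],[[-0.265,0.345,0],[0,0,0],-1],[[-0.345,0.265,0],[0,0,0],-1],[[-0.402,0.166,0],[0,0,0],-1],[[-0.431,0.057,0],[0,0,0],-1],[[-0.431,-0.057,0],[0,0,0],-1],[[-0.402,-0.166,0],[0,0,0],-1],[[-0.345,-0.265,0],[0,0,0],-1]]'|grep rot; python3 chk.py 15 &&
python3 -m pendant '[[[-0.265,-0.345,0],[0,0,0],-1],[[-0.166,-0.402,0],[0,0,0],-1],[[-0.057,-0.431,0],[0,0,0],-1],[[0.057,-0.431,0],[0,0,0],-1],[[0.166,-0.402,0],[0,0,0],-1],[[0.265,-0.345,0],[0,0,0],-1],[[0.345,-0.265,0],[0,0,0],-1],[[0.402,-0.166,0],[0,0,0],-1],[[0.431,-0.057,0],[0,0,0],-1],[[0.431,0.057,0],[0,0,0],-1]]'|grep rot && python3 chk.py 15
```

```text
tcp_rot: [-3.141, 0.002, 3.141]
20.75 [404.1 382.3 130.3] ang 136.0 r 51.3 ftan -3.1 frad -2.8 fz 6.2 w 21.4
tcp_rot: [-3.141, -0.003, 3.139]
21.58 [451.6 298.2 130.3] ang -77.6 r 49.6 ftan -3.2 frad -4.0 fz 10.8 w 21.6
```

```bash
python3 -m pendant '[[[0.402,0.166,0],[0,0,0],-1],[[0.345,0.265,0],[0,0,0],-1],[[0.265,0.345,0],[0,0,0],-1],[[0.166,0.402,0],[0,0,0],-1],[[0.057,0.431,0],[0,0,0],-1],[[-0.057,0.431,0],[0,0,0],-1],[[-0.166,0.402,0],[0,0,0],-1],[[-0.265,0.345,0],[0,0,0],-1],[[-0.345,0.265,0],[0,0,0],-1],[[-0.402,0.166,0],[0,0,0],-1]]'|grep rot; python3 chk.py 15 &&
python3 -m pendant '[[[-0.431,0.057,0],[0,0,0],-1],[[-0.431,-0.057,0],[0,0,0],-1],[[-0.402,-0.166,0],[0,0,0],-1],[[-0.345,-0.265,0],[0,0,0],-1],[[-0.265,-0.345,0],[0,0,0],-1],[[-0.166,-0.402,0],[0,0,0],-1],[[-0.057,-0.431,0],[0,0,0],-1],[[0.057,-0.431,0],[0,0,0],-1],[[0.166,-0.402,0],[0,0,0],-1],[[0.265,-0.345,0],[0,0,0],-1]]'|grep rot && python3 chk.py 15 &&
python3 -m pendant '[[[0.345,-0.265,0],[0,0,0],-1],[[0.402,-0.166,0],[0,0,0],-1],[[0.431,-0.057,0],[0,0,0],-1],[[0.431,0.057,0],[0,0,0],-1],[[0.402,0.166,0],[0,0,0],-1],[[0.345,0.265,0],[0,0,0],-1],[[0.265,0.345,0],[0,0,0],-1],[[0,0,0],[0,0,0],-1],[[0,0,0],[0,0,0],-1],[[0,0,0],[0,0,0],-1]]'|grep rot && python3 chk.py 15
```

```text
tcp_rot: [-3.141, 0.003, 3.14]
22.42 [453.3 395.3 130.3] ang 75.8 r 50.2 ftan -3.2 frad 1.8 fz 6.6 w 21.6
tcp_rot: [3.14, 0.002, 3.14]
23.25 [404.6 311.8 130.4] ang -136.1 r 50.4 ftan -3.4 frad -8.1 fz 2.8 w 21.2
tcp_rot: [-3.14, 0.001, 3.14]
24.08 [483.  321.7 130.3] ang -30.8 r 48.9 ftan 1.7 frad 1.4 fz 7.0 w 21.6
```

```bash
python3 -m pendant '[[[0.055,0.1,0],[0,0,0],-1],[[0.05,0.105,0],[0,0,0],-1],[[0.042,0.11,0],[0,0,0],-1],[[0.035,0.112,0],[0,0,0],-1],[[0.025,0.115,0],[0,0,0],-1],[[0.015,0.116,0],[0,0,0],-1],[[0.007,0.1,0],[0,0,0],-1],[[0,0,0],[0,0,0],-1],[[0,0,0],[0,0,0],-1],[[0,0,0],[0,0,0],-1]]'|grep rot; python3 chk.py 99
python3 - <<'E'
from h import *
import pickle
P=bot.camera_params("wrist");pickle.dump(P,open("P7","wb"));w=bot.capture("wrist");cv2.imwrite("pics/w7.png",w);t=bot.capture("top");cv2.imwrite("pics/top7.png",t)
a=cv2.imread("pics/w6.png");b=cv2.imread("pics/top6.png")
f=lambda i,x,y,s:cv2.resize(i[y:y+s,x:x+s*4//3],(400,300),interpolation=2)
cv2.imwrite("pics/cmp.png",np.vstack([np.hstack([f(a,220,130,150),f(w,220,130,150)]),np.hstack([f(b,205,180,60),f(t,205,180,60)])]))
E
```

```text
tcp_rot: [-3.139, 0.0, 3.14]
24.92 [489.7 343.9 130.3] ang -3.3 r 48.8 ftan -0.8 frad 2.3 fz 8.1 w 21.6
```

View pics/cmp.png

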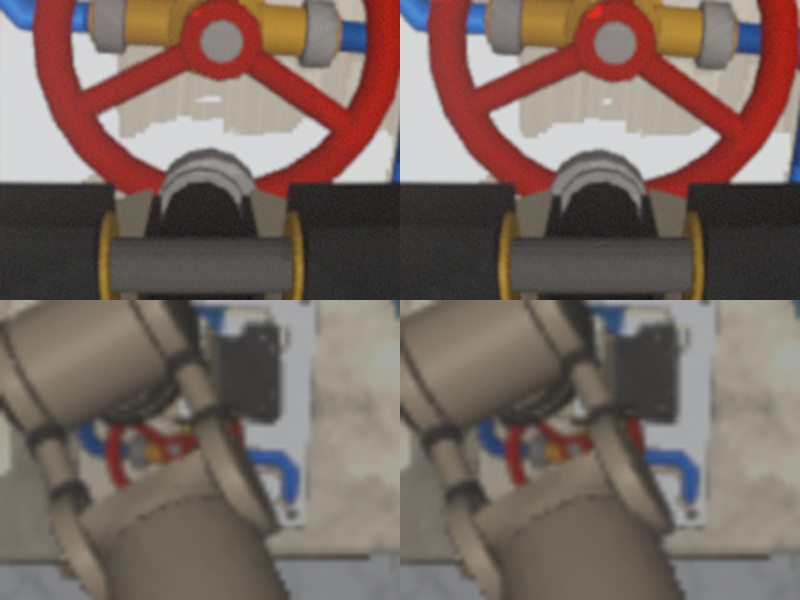

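In both wrist crops the hub and two spokes are clearly visible, and the spoke pattern is nearly the same now as at the stop. I'll compare spoke angles numerically by casting the red pixels onto the wheel plane.

```bash
cat > spoke.py <<'E'
from h import *
import pickle,sys
def spokes(k):
    P=pickle.load(open("P"+k,"rb"));im=cv2.imread(f"pics/w{k}.png");h=cv2.cvtColor(im,cv2.COLOR_BGR2HSV)
    red=((h[...,0]<8)|(h[...,0]>172))&(h[...,1]>140)&(h[...,2]>70)
    g=((h[...,1]<40)).astype('uint8');g=g[135:170,255:350]   # grey hub cap
    n,l,s,c=cv2.connectedComponentsWithStats(g)
    i=min(range(1,n),key=lambda i:abs(s[i,4]-np.pi*8**2)+5*np.hypot(c[i,0]-68,c[i,1]-16))
    hub=plane("wrist",c[i,0]+255,c[i,1]+135,98,P)
    vv,uu=np.nonzero(red[:230]);X=np.array([plane("wrist",u,v,94,P) for u,v in zip(uu,vv)])-hub
    r=np.hypot(X[:,0],X[:,1]);a=np.degrees(np.arctan2(X[:,1],X[:,0]));m=(r>20)&(r<38)
    out=[]
    for lo,hi in((-180,0),(0,180)):
        q=a[m&(a>lo)&(a<hi)&(np.abs(a)<110)]; med=np.median(q); out.append((np.mean(q[abs(q-med)<20]).round(2),len(q)))
    return hub,s[i,4],out
for k in sys.argv[1:]:print(k,*spokes(k))
E
python3 spoke.py 6 7
```

```text
6 [440.8 347.6  98. ] 304 [(np.float64(-64.73), 382), (np.float64(56.26), 382)]
7 [440.9 347.6  98. ] 296 [(np.float64(-66.71), 377), (np.float64(54.63), 380)]
```

The wheel is 1.8° short of exactly two turns, which agrees with the tool-angle estimate. I'll nudge it 1.7 mm further and check again.

```bash
python3 -m pendant '[[[0,0.015,0],[0,0,0],-1],[[0,0.015,0],[0,0,0],-1],[[0,0.015,0],[0,0,0],-1],[[0,0.012,0],[0,0,0],-1],[[0,0,0],[0,0,0],-1],[[0,0,0],[0,0,0],-1],[[0,0,0],[0,0,0],-1],[[0,0,0],[0,0,0],-1],[[0,0,0],[0,0,0],-1],[[0,0,0],[0,0,0],-1]]'|grep rot; python3 chk.py 99
python3 - <<'E'
from h import *
import pickle
P=bot.camera_params("wrist");pickle.dump(P,open("P8","wb"));cv2.imwrite("pics/w8.png",bot.capture("wrist"))
E
python3 spoke.py 6 8
```

```text
tcp_rot: [-3.139, 0.0, 3.14]
25.85 [489.7 345.1 130.3] ang -1.9 r 48.7 ftan -2.7 frad 1.1 fz 8.2 w 21.6
6 [440.8 347.6  98. ] 304 [(np.float64(-64.73), 382), (np.float64(56.26), 382)]
8 [440.9 347.6  98. ] 295 [(np.float64(-65.31), 372), (np.float64(56.11), 383)]
```

```bash
python3 -c "
from plant import bot
print(bot.close_job())"
```

```text
the job is handed in; nothing more can be done
None
```

The job is handed in, with no verdict returned: the handle is seated in the eye, the valve was closed onto its stop and backed off two turns (within about 0.4° by the wrist camera), and the handle is still held.

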